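# Make up a car and a motorcycle battery kit

## Task

Make up the two battery kits from the stock on the bench, each part set down right way up, flat on the floor of its own bay. In the blue car tray put the red-covered clamp on the red pad, the black-covered clamp on the black pad and the orange post brush in the middle bay; in the grey motorcycle tray put the yellow-lidded jar on the yellow pad and the tub of bolts in the other bay. Leave the bare brass clamp and the blue-lidded jar where they are.

Things in the scene. Friction and masses are not known exactly. Their poses are not given: they have to be found in the camera images.
- red_clamp: Battery post clamp for the positive pole: brass collar with a bolt across its ears, and a red plastic cover with flat cheeks over the cable half. 60 mm long (its y axis), 36 mm wide (its x axis, the way to grip it), 28 mm high, about 0.13 kg, lying on the table. Origin: centre of its underside; z up, y from the cable end towards the bolted ears.
- black_clamp: Battery post clamp for the negative pole: the same as the red one but with a black plastic cover. 60 mm long (its y axis), 36 mm wide (its x axis, the way to grip it), 28 mm high, about 0.13 kg, lying on the table. Origin: centre of its underside; z up, y from the cable end towards the bolted ears.
- brush: Round battery-post cleaning brush: ribbed orange plastic cylinder with a black band and a wire ring in its top, 39 mm in diameter, 68 mm tall, about 0.08 kg, standing upright. Origin: centre of its underside; z along its axis.
- yellow_jar: Small white jar of terminal grease with a yellow screw lid: 48 mm in diameter at the lid (45 mm below it), 45 mm tall, the lid from 31 mm up; about 0.09 kg, upright. Origin: centre of its underside; z up.
- bolt_tub: White tub with a clear lid, brass terminal bolts seen inside: 36 mm wide (its x axis, the way to grip it), 56 mm long (its y axis), 27 mm high, about 0.10 kg, closed. Origin: centre of its underside; z up.
- bare_clamp: Spare brass post clamp without any cover. 60 mm long (its y axis), 34 mm wide (its x axis, the way to grip it), 23 mm high, about 0.13 kg, lying on the table. Origin: centre of its underside; z up, y from the cable end towards the bolted ears. It belongs to neither kit and stays where it is.
- blue_jar: White jar of the same shape and size as the grease jar, but with a blue lid. Belongs to neither kit and stays where it is. Origin: centre of its underside.
- car_tray: Blue kit tray for the car, fixed in place: 126 mm (x) by 252 mm (y), rim and dividers 18 mm high and 3 mm thick, top of its pads 5 mm above its underside. Three bays side by side along y, each 120 mm (x) by 80 mm (y) inside, centred at x = 0 and y = -83 mm (black pad), 0 (light blue pad) and +83 mm (red pad). Origin: centre of its underside; z up.
- bike_tray: Grey kit tray for the motorcycle, fixed in place: 126 mm (x) by 169 mm (y), rim and divider 18 mm high and 3 mm thick, top of its pads 5 mm above its underside. Two bays side by side along y, each 120 mm (x) by 80 mm (y) inside, centred at x = 0 and y = -41.5 mm (off-white pad) and +41.5 mm (yellow pad). Origin: centre of its underside; z up.
Not all that is in view belongs to the job. Of the things that look like the black_clamp, take the one that is farthest from the robot's base at the start. There is more than one size of the bike_tray; the one meant has the size given above.

How it is judged (in metres and radians):
At the end, for the whole second after the job is handed in: The five parts stand released and at rest in their named bays: each centre within 25 mm (tray y) and 45 mm (tray x) of the bay centre, underside on the pad (1 to 10 mm above the tray underside), right way up within 0.15 rad; bare clamp and blue jar within 20 mm of their start (y of black_clamp in the frame of car_tray between -0.108 and -0.058 m and x of black_clamp in the frame of car_tray between -0.045 and 0.045 m and z of black_clamp in the frame of car_tray between 0.001 and 0.01 m and angle between each of black_clamp, brush, red_clamp, bolt_tub, yellow_jar's own z axis and vertical below 0.15 rad and linear speed of each of black_clamp, brush, red_clamp, bolt_tub, yellow_jar below 0.02 m/s and angular speed of each of black_clamp, brush, red_clamp, bolt_tub, yellow_jar below 0.2 rad/s and y of brush in the frame of car_tray between -0.025 and 0.025 m and x of brush in the frame of car_tray between -0.045 and 0.045 m and z of brush in the frame of car_tray between 0.001 and 0.01 m and y of red_clamp in the frame of car_tray between 0.058 and 0.108 m and x of red_clamp in the frame of car_tray between -0.045 and 0.045 m and z of red_clamp in the frame of car_tray between 0.001 and 0.01 m and y of bolt_tub in the frame of bike_tray between -0.0665 and -0.0165 m and x of bolt_tub in the frame of bike_tray between -0.045 and 0.045 m and z of bolt_tub in the frame of bike_tray between 0.001 and 0.01 m and y of yellow_jar in the frame of bike_tray between 0.0165 and 0.0665 m and x of yellow_jar in the frame of bike_tray between -0.045 and 0.045 m and z of yellow_jar in the frame of bike_tray between 0.001 and 0.01 m and distance of each of bare_clamp, blue_jar from where it was at the start of the episode below 0.02 m); the robot touches nothing.
It fails at once if the bare brass clamp was moved more than 20 mm (distance of bare_clamp from where it was at the start of the episode above 0.02 m).
It fails at once if the blue-lidded jar was moved more than 20 mm (distance of blue_jar from where it was at the start of the episode above 0.02 m).
It also fails if it takes over 109 s, if anything falls off the work surface, if the arm or the gripper's body presses on something with over 40 N, if the wrist force passes 120 N, or if a joint passes its speed limit or range.

## Robot

A 7-joint arm with a two-finger parallel gripper is mounted at the origin on the work surface. World frame = base frame: x ahead of the robot, y to its left, z up, the work surface at z = 0. Lengths are in mm, angles in rad, forces in N, time in s.
With the tool pointing down it reaches from about 400 to 875 mm from the base axis. Payload 6.5 kg.
Tool frame: the origin (TCP) lies on the centre line of the jaws, within the pads' length; the fingertips stand ahead of it and the grasp point (between the pads) lies 6 mm ahead of it (ctrl.nose_length is the z of the fingertips in the tool frame, in mm); z points along the fingers, y is the direction in which the jaws open and shut (so a half turn about z gives the same grasp; the last joint's range is limited). The gripper opens to 88 mm and grips with 3 to 60 N. Pads are 18 mm wide; open, the fingers measure 123 mm over their backs; the gripper's body (75 mm by 187 mm) begins 45 mm behind the grasp point.
Start: joints at [1.145, 0.536, -0.004, 1.538, 0.003, 1.067, -0.071], TCP at [228.853, -608.372, 263.716] pointing down, gripper open.
Joint ranges: [-2.7, 2.7], [-0.37, 2.16], [-1.27, 1.26], [0.24, 2.4], [-1.31, 4.45], [0.19, 1.91], [-2.76, 2.76]. Speed limits (rad/s): [2.39, 2.39, 3.14, 3.14, 3.14, 3.14, 3.14].

## Interface

Orientations are given as a 3x3 rotation matrix whose columns are the frame's x, y, z axes.
In Python, from bench import ctrl gives the robot as it stands. Calls block until the motion is done:
- ctrl.movep(position, orientation): joint-space move of the TCP to a pose.
- ctrl.move_linear(position, rotation=None, vel=150): straight line of the TCP; rotation=None keeps the orientation; vel is the mean speed in mm/s.
- ctrl.move_joints(angles): joint-space move.
- ctrl.gripper_open() and ctrl.grab(): open the fingers fully, or close them until they stop; the grip force is fixed at half the most.
- ctrl.sleep(seconds).
- ctrl.solve_ik(position, orientation): joint angles nearest the present ones, or None.
- ctrl.get_state(): the state.
- ctrl.camera(name): name is "scene" or "top" or "wrist"; returns the picture (420x560x3 uint8, blue, green, red); there is no depth.
- ctrl.get_calibration(name): a dict with "mtx" (3x3 intrinsics, pixels), "dist_coeffs" ([k1, k2, p1, p2, k3] as OpenCV has them; the pictures are not rectified), "cam_to_world" (4x4, takes a point from camera to world coordinates). Camera axes: x right, y down, z forward; pixel columns grow to the right and rows downward; lengths in mm; the calibration is good to about 2 mm. A picture is of the moment at which its call begins: read the wrist's pose just before it. get_calibration takes no time and is no camera call; for the wrist camera it gives the pose at the moment of the call.
A pose or a line that the arm cannot do raises ctrl.MotionError and nothing moves.
- ctrl.close_job(): hands the job in, once; it reports no verdict.
The state is a dict: "clock": time; "qpos": joint angles; "qd": joint speeds; "effort": joint torques, N m; "tool_pos": TCP position; "eef_rot": TCP orientation; "contact_force": force on the tool from outside, world axes, zero at the start; "moment": the same for the moment, N m; "finger_gap": opening from 0.0 (shut) to 1.0 (fully open).
Only numpy, scipy, OpenCV 4.12 (cv2) and the standard library are available. Lean on these libraries where they do the work, as an engineer would, in place of code of your own. Each camera call takes 0.05 s, during which the arm holds its last target.

## Working session

There is one attempt and no reset: what is moved stays moved. The work goes in short steps, each a Python script; the robot and the scene stay as the last script left them, time stands still between calls to the robot, and variables do not carry over. Pictures are saved under pics/ and viewed, and the job is handed in when it is done.

```bash
ls; mkdir -p pics
python3 - <<'E'
from bench import ctrl
import cv2
for n in("top","scene","wrist"):
    cv2.imwrite(f"pics/{n}0.png",ctrl.camera(n)); c=ctrl.get_calibration(n); print(n,c)
s=ctrl.get_state();print(s['clock'],s['tool_pos'],s['eef_rot'],ctrl.nose_length)
E
```

```text
pics
top {'mtx': array([[460.74315941,   0.        , 280.21616571],
       [  0.        , 460.74315941, 216.11168617],
       [  0.        ,   0.        ,   1.        ]]), 'dist_coeffs': array([-0.08377683,  0.        ,  0.        ,  0.        ,  0.        ]), 'cam_to_world': array([[-1.01793250e-02, -9.80562990e-01,  1.95940307e-01,
         2.55913766e+02],
       [-9.99801064e-01,  1.33417613e-02,  1.48266450e-02,
        -7.40823574e+01],
       [-1.71526481e-02, -1.95750402e-01, -9.80503731e-01,
         1.12468143e+03],
       [ 0.00000000e+00,  0.00000000e+00,  0.00000000e+00,
         1.00000000e+00]])}
scene {'mtx': array([[393.18687602,   0.        , 279.49763036],
       [  0.        , 393.18687602, 209.89473352],
       [  0.        ,   0.        ,   1.        ]]), 'dist_coeffs': array([-0.07316205,  0.        ,  0.        ,  0.        ,  0.        ]), 'cam_to_world': array([[-5.69226900e-01,  5.93588035e-01, -5.68888373e-01,
         9.55974878e+02],
       [ 8.22180092e-01,  4.11633094e-01, -3.93164206e-01,
         3.12530154e+02],
       [ 7.95712899e-04, -6.91528337e
[... 253 characters left out ...]
     [  0.        ,   0.        ,   1.        ]]), 'dist_coeffs': array([0.02108224, 0.        , 0.        , 0.        , 0.        ]), 'cam_to_world': array([[ 3.52162842e-01, -9.04112504e-01, -2.41995689e-01,
         2.91784173e+02],
       [-9.35936340e-01, -3.40772901e-01, -8.88650550e-02,
        -5.84925098e+02],
       [-2.12156552e-03,  2.57787529e-01, -9.66199301e-01,
         3.84136098e+02],
       [ 0.00000000e+00,  0.00000000e+00,  0.00000000e+00,
         1.00000000e+00]])}
0.15 [ 228.67893881 -607.98721944  263.05662567] [[ 9.35955370e-01  3.52118160e-01 -5.89315231e-04]
 [ 3.52118626e-01 -9.35954644e-01  1.17387315e-03]
 [-1.38230274e-04 -1.30620175e-03 -9.99999137e-01]] 25.0
```

View pics/top0.png

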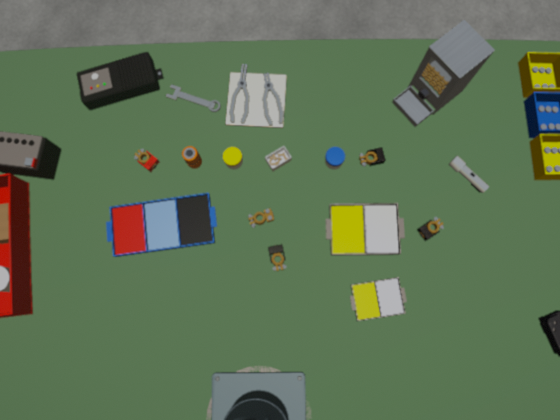

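View pics/scene0.png

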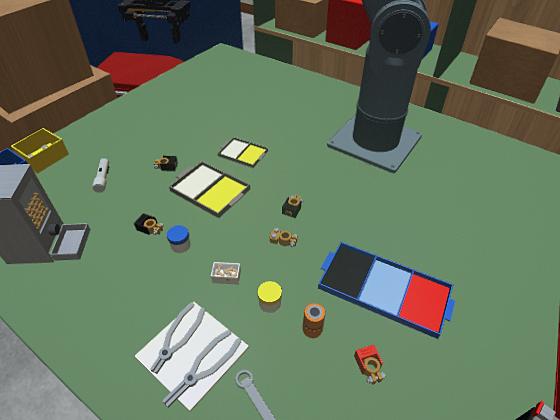

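View pics/wrist0.png

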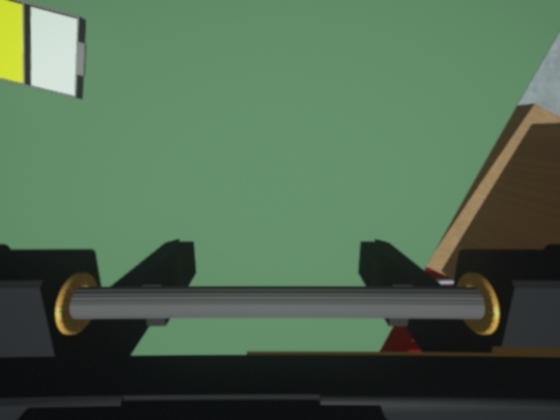

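Top view: the robot base is at (258,400). Black clamp candidates are at (372,157), (431,229) and (278,257). The brass bare clamp is at (261,218) and the red clamp at (147,160). Grey trays are at (364,229) (large) and (378,299) (small). The yellow jar is at (232,156) and the blue jar at (335,157). The brush is at (190,155), the tub at (278,157) and the car tray at (162,225). Next I'll measure them.

```bash
cat > h.py <<'E'
import numpy as np, cv2
def ray(c,px):
    u=cv2.undistortPoints(np.array([[px]],float),c['mtx'],c['dist_coeffs'])[0,0]
    T=c['cam_to_world']; return T[:3,3],T[:3,:3]@np.array([u[0],u[1],1.])
def plane(c,px,z):
    o,d=ray(c,px); return (o+d*(z-o[2])/d[2])[:2]
def proj(c,P):
    T=np.linalg.inv(c['cam_to_world']); 
    return cv2.projectPoints(np.array([P],float),cv2.Rodrigues(T[:3,:3])[0],T[:3,3],c['mtx'],c['dist_coeffs'])[0][0,0]
E
python3 - <<'E'
from h import *; from bench import ctrl
c=ctrl.get_calibration("top"); im=cv2.imread("pics/top0.png")
for n,p,z in [("A",(372,157),14),("B",(431,229),14),("C",(278,257),14)]:
    q=plane(c,p,z); print(n,q.round(),np.linalg.norm(q).round())
hsv=cv2.cvtColor(im,cv2.COLOR_BGR2HSV)
def comp(name,m,roi,z):
    x0,y0,x1,y1=roi; k=np.zeros_like(m);k[y0:y1,x0:x1]=m[y0:y1,x0:x1]
    cs,_=cv2.findContours(k,cv2.RETR_EXTERNAL,cv2.CHAIN_APPROX_NONE)
    for ct in sorted(cs,key=cv2.contourArea)[::-1][:1]:
        pts=np.array([plane(c,p,z) for p in ct[:,0].astype(float)],np.float32)
        r=cv2.minAreaRect(pts); print(name,"px",cv2.minAreaRect(ct)[0],"xy",np.round(r[0],1),"size",np.round(r[1],1),"ang",round(r[2],1))
notg=(~cv2.inRange(hsv,(45,60,20),(75,255,255)))
H=lambda a,b,s=120,v=80:cv2.inRange(hsv,(a,s,v),(b,255,255))
car=(95,180,230,265)
comp("car",notg,car,18)
comp("carblack",cv2.inRange(hsv,(0,0,0),(180,255,60)),(175,190,215,250),5)
comp("carred",H(0,8)|H(172,180),car,5)
comp("carlb",H(95,112,60,180),car,5)
comp("bigY",H(22,35),(325,200,370,262),5); comp("bigW",cv2.inRange(hsv,(0,0,150),(180,50,255)),(363,200,405,262),5)
comp("big",notg,(320,195,410,265),18)
comp("smY",H(22,35),(345,270,382,325),5); comp("smW",cv2.inRange(hsv,(0,0,150),(180,50,255)),(372,270,410,325),5)
comp("sm",notg,(345,270,410,325),12)
comp("yjar",H(22,35),(215,140,250,175),45)
comp("bjar",H(100,125),(320,140,350,172),45)
comp("tub",notg,(262,140,295,175),27)
comp("brush",notg,(175,140,208,170),68)
comp("red",notg,(130,142,165,177),14)
for n,r in(("A",(352,140,390,172)),("B",(413,212,448,246)),("C",(264,240,292,275)),("bare",(245,205,278,230))): comp(n,notg,r,14)
def crop(r,f,o): cv2.imwrite(o,cv2.resize(im[r[1]:r[3],r[0]:r[2]],None,fx=f,fy=f,interpolation=cv2.INTER_CUBIC))
crop((130,135,390,275),3,"pics/crop0.png")
crop((255,135,455,335),3,"pics/crop1.png")
E
```

```text
A [ 627. -291.] 691.0
B [ 441. -427.] 613.0
C [377. -51.] 381.0
car px (160.58786010742188, 224.15028381347656) xy [461.6 239. ] size [132.5 279.6] ang 7.1
carblack px (193.89332580566406, 219.15670776367188) xy [475.2 158. ] size [114.5  75.1] ang 7.4
carred px (127.90689849853516, 228.8827667236328) xy [452.6 324.2] size [117.3  76.6] ang 7.3
carlb px (161.4851531982422, 224.85150146484375) xy [462.2 239.1] size [111.9  73. ] ang 7.6
bigY px (347.5014343261719, 228.5468292236328) xy [ 446.1 -222.5] size [ 79.8 120. ] ang 90.0
bigW px (381.0, 229.0) xy [ 444.4 -305.1] size [ 77.9 115.1] ang 89.2
big px (364.48773193359375, 228.71115112304688) xy [ 443.7 -262.7] size [129.7 194.5] ang 0.2
smY px (365.5990905761719, 300.5697021484375) xy [ 270.8 -259.6] size [84.7 54.8] ang 7.9
smW px (388.9660339355469, 296.8188781738281) xy [ 278.6 -316.4] size [82.6 54.5] ang 8.2
sm px (377.7567443847656, 298.5404968261719) xy [ 274.9 -287.9] size [ 91.2 135. ] ang 8.2
yjar px (232.00003051757812, 156.00001525878906) xy [624.5  59.6] size [47.3 49.7] ang 46.0
bjar px (335.0, 156.0) xy [ 620.5 -193.8] size [44.3 46.6] ang 88.2
tub px (277.9559020996094, 157.42648315429688) xy [625.  -53.4] size [45.5 62.8] ang 31.3
brush px (191.576904296875, 156.61537170410156) xy [617. 155.] size [64.3 40.9] ang 33.8
red px (145.5244140625, 158.71951293945312) xy [632.4 285.6] size [68.9 42. ] ang 52.9
A px (371.0290832519531, 156.85891723632812) xy [ 627.1 -288.3] size [38.  63.3] ang 13.9
B px (431.1199951171875, 227.6600341796875) xy [ 444.3 -427.4] size [37.  66.1] ang 34.0
C px (277.1538391113281, 257.76922607421875) xy [375.5 -48.9] size [62.8 34.9] ang 10.6
bare px (260.6496887207031, 217.30889892578125) xy [475.6  -9.2] size [37.2 64.2] ang 16.0
```

View pics/crop0.png

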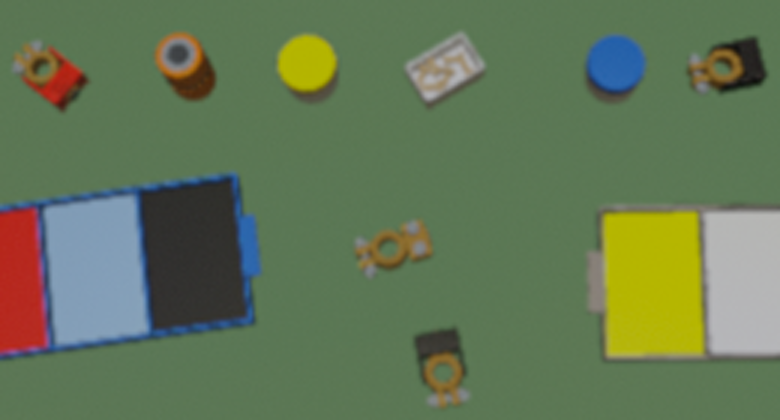

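View pics/crop1.png

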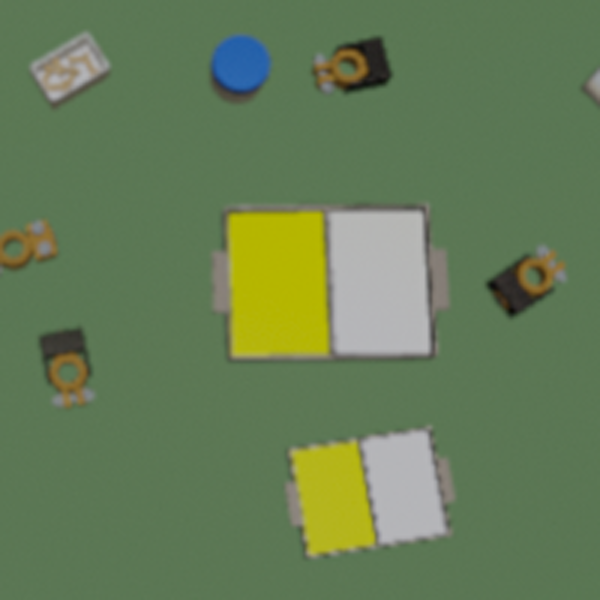

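The black clamps lie 691, 613 and 381 mm from the base for A (372,157), B (431,229) and C (278,257), so I choose A. The crop shows A with its black cover right and ears left. The large grey tray at (364,229) has pads of about 80x120 and a depth of about 128, which matches; the small one is only 55x84. I'll cross-check the centres at mid-height against the scene view.

Run:
```python
from h import *; from bench import ctrl
def run(cam,items):
    c=ctrl.get_calibration(cam); im=cv2.imread(f"pics/{cam}0.png"); hsv=cv2.cvtColor(im,cv2.COLOR_BGR2HSV)
    notg=(~cv2.inRange(hsv,(45,60,20),(75,255,255)))
    H=lambda a,b,s=120,v=80:cv2.inRange(hsv,(a,s,v),(b,255,255))
    M=dict(n=notg,y=H(22,35),r=H(0,6)|H(173,180),k=cv2.inRange(hsv,(0,0,0),(180,255,60)),lb=H(95,112,60,150),w=cv2.inRange(hsv,(0,0,130),(180,60,255)))
    for name,mk,(px,py,R),z in items:
        k=np.zeros_like(notg); k[py-R:py+R,px-R:px+R]=M[mk][py-R:py+R,px-R:px+R]
        n,l,st,_=cv2.connectedComponentsWithStats(k,connectivity=8); i=1+np.argmax(st[1:,4]); k=(l==i).astype(np.uint8)
        ct=max(cv2.findContours(k,0,cv2.CHAIN_APPROX_NONE)[0],key=cv2.contourArea)
        pts=np.array([plane(c,p,z) for p in ct[:,0].astype(float)],np.float32)
        r=cv2.minAreaRect(pts); print(cam,name,np.round(r[0],1),np.round(r[1],1),round(r[2],1))
run("top",[("yjar","y",(232,157,18),38),("tub","n",(278,158,18),13.5),("brush","n",(191,156,18),34),("red","n",(146,159,19),14),("redcover","r",(146,159,19),14),("A","n",(372,157,19),14),("Acover","k",(372,157,19),14)])
run("scene",[("yjar","y",(270,292,20),38),("tub","n",(226,272,22),13.5),("brush","n",(314,320,24),34),("red","n",(370,364,26),14),("redcover","r",(370,358,26),14),("A","n",(149,225,16),14),("Acover","k",(149,225,16),14),
 ("carred","r",(428,302,32),5),("carlb","lb",(386,285,34),5),("bigY","y",(222,195,30),5),("bigW","w",(195,182,32),5)])
im=cv2.imread("pics/scene0.png"); cv2.imwrite("pics/crop2.png",np.hstack([cv2.resize(im[r[1]:r[1]+80,r[0]:r[0]+80],(360,360),interpolation=cv2.INTER_CUBIC) for r in((110,185),(330,330))]))
```

```text
top yjar [626.9  60.4] [47.6 50. ] 46.0
top tub [629.5 -53.2] [46.  63.6] 31.3
top brush [628.7 162.4] [66.4 42.3] 33.8
top red [632.4 285.6] [68.9 42. ] 52.9
top redcover [625.2 277. ] [29.8 34.7] 51.2
top A [ 627.1 -288.3] [38.  63.3] 13.9
top Acover [ 629.  -299.1] [39.7 41.1] 11.0
scene yjar [626.7  61.2] [52.2 45.4] 34.8
scene tub [628.5 -52.9] [55.8 62.6] 31.0
scene brush [626.5 161.6] [72.9 40. ] 23.1
scene red [634.  287.6] [67.7 44.9] 51.7
scene redcover [623.  278.5] [38.  36.8] 52.4
scene A [ 627.7 -287.9] [50.2 77.5] 10.2
scene Acover [ 631.  -297.7] [49.6 53.6] 12.7
scene carred [449.2 322. ] [112.9  78.4] 7.7
scene carlb [456.2 231.9] [128.9 123.4] 7.2
scene bigY [ 441.8 -225.3] [ 73.2 111.5] 89.7
scene bigW [ 442.8 -307.5] [ 73.4 114.4] 89.6
```

View pics/crop2.png

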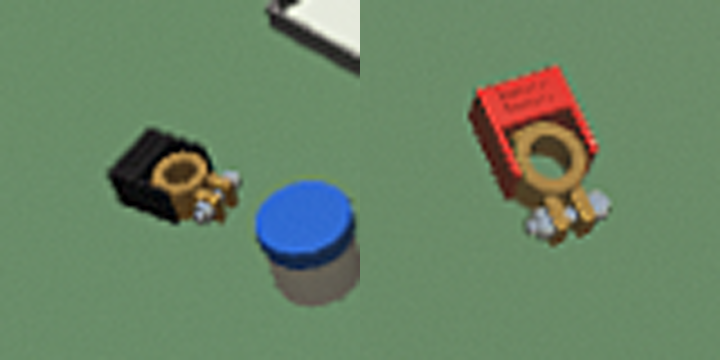

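The views agree within about 2 mm. The crop confirms A is a black-covered clamp and shows that the cheeks reach full height. I'll grip the upper half so the fingertips stay above the 18 mm rims when the gripper opens fully (123 mm against a 120 mm bay). Black clamp first.

```bash
cat >> h.py <<'E'
from bench import ctrl
def Rj(j):
    y=np.array([j[0],j[1],0.])/np.hypot(*j[:2]); z=np.array([0,0,-1.]); return np.column_stack([np.cross(y,z),y,z])
def best(p,jaw):
    q0=np.array(ctrl.get_state()['qpos']); c=[]
    for s in(1,-1):
        R=Rj(s*np.array(jaw,float)); q=ctrl.solve_ik(p,R)
        if q is not None: c.append((abs(np.array(q)-q0).max(),s,R))
    c.sort(key=lambda t:t[0]); print("ik",[(round(a,2),s) for a,s,_ in c]); return c[0][2]
UP=165.
def pick(ctr,yobj,off,h,jaw):
    """off: grip offset along yobj from centre; h: fingertip height above underside"""
    g=np.array(ctr)+off*np.array(yobj); z=h+25
    R=best([*g,UP],jaw); ctrl.movep([*g,UP],R); ctrl.move_linear([*g,z],vel=220)
    ctrl.grab(); s=ctrl.get_state(); print("gap mm",s['finger_gap']*88,"t",s['clock'])
    ctrl.move_linear([*g,UP],vel=220); s=ctrl.get_state(); print("lift gap",round(s['finger_gap']*88,1),"F",np.round(s['contact_force'],1))
    return R
def place(ctr,yobj,off,h,jaw,Rp):
    g0=np.array(ctr)
    R=best([*g0,UP],jaw); yo=(R@Rp.T@np.array([*yobj,0]))[:2]; g=g0+off*yo
    ctrl.movep([*g,UP],R); ctrl.move_linear([*g,h+30.7],vel=180); ctrl.sleep(.15)
    print("F",np.round(ctrl.get_state()['contact_force'],1))
    ctrl.gripper_open(); ctrl.move_linear([*g,UP],vel=250); print("t",ctrl.get_state()['clock'])
car=np.array([463.5,240.5]); a=np.radians(7.7); cx=np.array([np.cos(a),np.sin(a)]); cy=np.array([-cx[1],cx[0]])
bike=np.array([445.3,-264.]); b=np.radians(.8); bx=np.array([np.cos(b),np.sin(b)]); by=np.array([-bx[1],bx[0]])
E
python3 - <<'E'
from h import *
t=np.radians(13); yo=np.array([-np.sin(t),np.cos(t)]); jaw=np.array([np.cos(t),np.sin(t)])
Rp=pick((627.4,-288.1),yo,-10,14.5,jaw); np.save("Rp.npy",Rp)
cv2.imwrite("pics/w1.png",ctrl.camera("wrist"))
E
```

```text
ik [(np.float64(0.54), 1), (np.float64(2.3), -1)]
gap mm 35.72572872604788 t 3.575
lift gap 35.4 F [ 0.2 -0.1 -1.1]
```

View pics/w1.png

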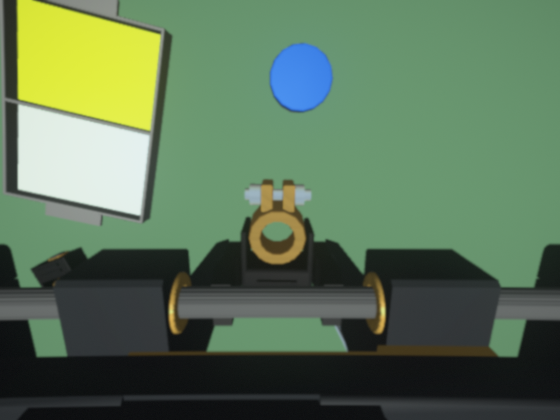

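The wrist view shows the clamp held straight by its cover, with the collar at (277,237). The gap is 35.5 mm against the given 36, and the blue jar at (301,77) is undisturbed. Placing it now, then the red clamp.

```bash
python3 - <<'E'
from h import *
t=np.radians(13); yo=np.array([-np.sin(t),np.cos(t)])
place(car-83*cy,yo,-10,14.5,cx,np.load("Rp.npy"))
t=np.radians(-38); yo=np.array([-np.sin(t),np.cos(t)]); jaw=np.array([np.cos(t),np.sin(t)])
Rp=pick((633,286.4),yo,-10,14.5,jaw)
cv2.imwrite("pics/w2.png",ctrl.camera("wrist"))
place(car+83*cy,yo,-10,14.5,cx,Rp)
cv2.imwrite("pics/w3.png",ctrl.camera("wrist"))
E
python3 -c "
import cv2,numpy as np
cv2.imwrite('pics/w23.png',cv2.resize(np.hstack([cv2.imread('pics/w2.png'),cv2.imread('pics/w3.png')]),(800,300)))"
```

```text
ik [(np.float64(0.94), 1), (np.float64(1.8), -1)]
F [ 0.   1.5 -1.3]
t 8.55
ik [(np.float64(0.76), 1), (np.float64(2.01), -1)]
gap mm 35.520279842204566 t 10.9167
lift gap 35.3 F [-0.2 -0.7 -1.7]
ik [(np.float64(0.45), 1), (np.float64(3.21), -1)]
F [ 0.1 -0.4 -1.3]
t 14.9083
```

View pics/w23.png

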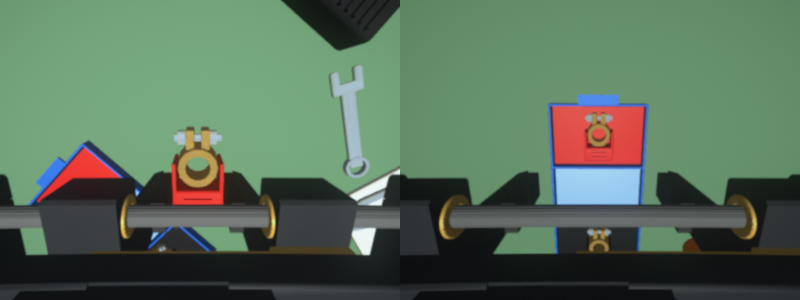

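The right half shows the red clamp flat on the red pad (600,135) and the black clamp on the black pad (598,240). Next come the brush, the yellow jar and the tub.

Run:
```python
from h import *
yo=np.array([0,1.])
Rp=pick((628,162),yo,0,30,(1,0))
cv2.imwrite("pics/w4.png",ctrl.camera("wrist"))
place(car,yo,0,30,cx,Rp)
Rp=pick((626.8,60.8),yo,0,24,(1,0))
cv2.imwrite("pics/w5.png",ctrl.camera("wrist"))
place(bike+41.5*by,yo,0,24,bx,Rp)
t=np.radians(31.2); yo=np.array([-np.sin(t),np.cos(t)]); jaw=np.array([np.cos(t),np.sin(t)])
Rp=pick((629,-53),yo,0,14.,jaw)
cv2.imwrite("pics/w6.png",ctrl.camera("wrist"))
place(bike-41.5*by,yo,0,14.,bx,Rp)
s=ctrl.get_state(); q=np.array(s['qpos']); 
ctrl.movep([430,-550,300],s['eef_rot'])
cv2.imwrite("pics/top1.png",ctrl.camera("top"));cv2.imwrite("pics/scene1.png",ctrl.camera("scene")); print(ctrl.get_state()['clock'])
import glob
I=[cv2.imread(f"pics/w{i}.png") for i in(4,5,6)]
cv2.imwrite("pics/w456.png",cv2.resize(np.hstack(I),(798,200)))
t=cv2.imread("pics/top1.png")[130:330,100:460];cv2.imwrite("pics/top1c.png",cv2.resize(t,None,fx=2.2,fy=2.2,interpolation=cv2.INTER_CUBIC))
```

```text
ik [(np.float64(0.28), 1), (np.float64(3.04), -1)]
gap mm 37.39206631824637 t 17.3417
lift gap 37.3 F [-0.3 -0.8 -2.1]
ik [(np.float64(0.33), 1), (np.float64(2.61), -1)]
F [-0.3 -0.1 -0.8]
t 21.1167
ik [(np.float64(0.31), 1), (np.float64(3.06), -1)]
gap mm 47.31417990514112 t 23.45
lift gap 46.9 F [-0.3 -0.3 -1.2]
ik [(np.float64(0.59), 1), (np.float64(2.12), -1)]
F [ 0.7 -0.4 -1. ]
t 27.7083
ik [(np.float64(0.36), 1), (np.float64(2.6), -1)]
gap mm 35.73772907603123 t 30.25
lift gap 35.5 F [-1.5 -0.1 -1.3]
ik [(np.float64(0.47), 1), (np.float64(2.1), -1)]
F [ 0.3 -0.1 -0.1]
t 34.7
35.8833
```

View pics/w456.png

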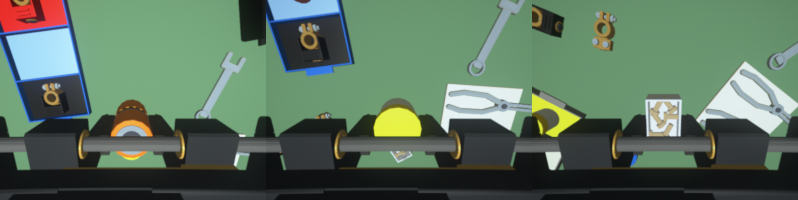

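View pics/top1c.png

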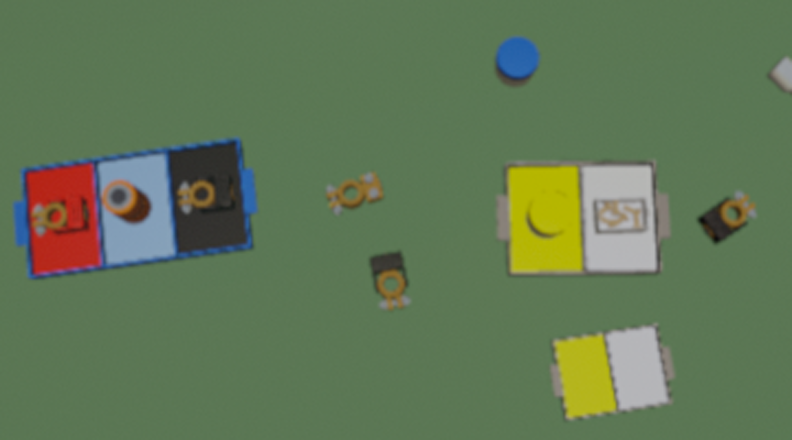

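View pics/scene1.png

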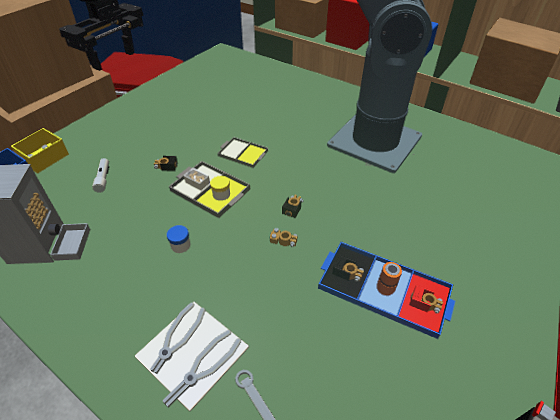

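The top and scene views show all five parts upright in their bays. The blue jar (517,59 in the crop) and brass clamp (355,193 in the crop) look unmoved. A numeric check comes before handing in.

Run:
```python
from h import *
def val(cam,bt):
    c=ctrl.get_calibration(cam); A=cv2.imread(f"pics/{cam}0.png"); B=cv2.imread(f"pics/{cam}1.png")
    d=(cv2.absdiff(A,B).max(2)>28).astype(np.uint8); d=cv2.morphologyEx(d,cv2.MORPH_CLOSE,np.ones((3,3)))
    for n,o,X,Y,yb,z,R in[("black",car,cx,cy,-83,19,45),("brush",car,cx,cy,0,39,45),("red",car,cx,cy,83,19,45),("tub",bike,bx,by,-41.5,18.5,45),("jar",bike,bx,by,41.5,27,45)]:
        p=proj(c,[*(o+yb*Y),z]); R=18 if cam=="top" else 24; x,y=map(int,p)
        k=np.zeros_like(d);k[y-R:y+R,x-R:x+R]=d[y-R:y+R,x-R:x+R]
        ns,l,st,_=cv2.connectedComponentsWithStats(k); i=1+np.argmax(st[1:,4])
        ct=np.argwhere(l==i)[:,::-1].astype(float)
        P=np.array([plane(c,q,z) for q in ct],np.float32); r=cv2.minAreaRect(P); e=np.array(r[0])-o
        print(cam,n,"tray x %.1f y-err %.1f"%(e@X,e@Y-yb),np.round(r[1]))
    def dif(r): x0,y0,x1,y1=r; return d[y0:y1,x0:x1].sum()
    print(cam,"changed px blue jar/bare:",[dif(r) for r in bt])
val("top",[(320,140,350,172),(245,205,278,230)])
val("scene",[(165,222,192,252),(266,226,300,250)])
```

```text
top black tray x 1.9 y-err 9.5 [36. 42.]
top brush tray x 0.6 y-err 0.5 [60. 40.]
top red tray x -1.4 y-err -0.8 [40. 66.]
top tub tray x -1.3 y-err 1.0 [38. 61.]
top jar tray x -14.5 y-err 11.2 [40. 17.]
top changed px blue jar/bare: [np.uint64(0), np.uint64(0)]
scene black tray x 2.4 y-err 8.3 [46. 40.]
scene brush tray x 0.2 y-err -0.0 [88. 41.]
scene red tray x 3.0 y-err -0.7 [52. 63.]
scene tub tray x -6.0 y-err 32.2 [143.  73.]
scene jar tray x -2.0 y-err -31.3 [140.  76.]
scene changed px blue jar/bare: [np.uint64(0), np.uint64(0)]
```

The black clamp's figure covers only the brass part, because its cover is black on a black pad. The jar's covers only its shadow, because the lid is yellow on a yellow pad. I'll check both directly in close crops.

Run:
```python
from h import *
c=ctrl.get_calibration("top"); T=cv2.imread("pics/top1.png"); S=cv2.imread("pics/scene1.png")
def cr(I,x,y,n): return cv2.convertScaleAbs(cv2.resize(I[y:y+n,x:x+n],(390,390),interpolation=cv2.INTER_CUBIC),alpha=1.5)
cv2.imwrite("pics/cmp.png",np.hstack([cr(T,322,200,60),cr(S,180,155,70)]))
cv2.imwrite("pics/cmp2.png",np.hstack([cr(T,165,185,60),cr(S,320,240,60)]))
e=plane(c,(349.5,226.8),50)-bike; print(e@bx,e@by-41.5)
```

```text
-2.052829261937398 1.007638938062577
```

View pics/cmp.png

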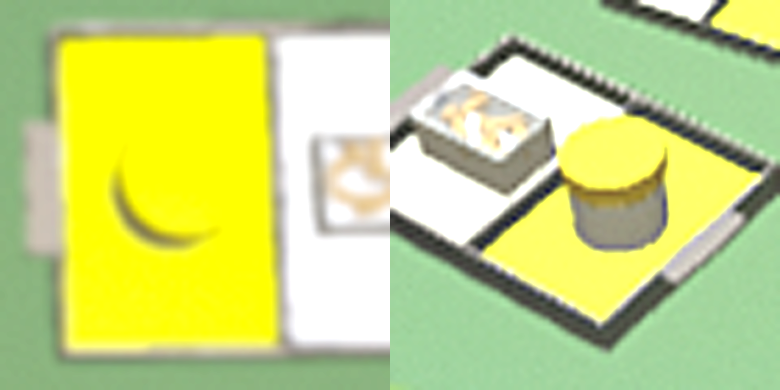

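View pics/cmp2.png

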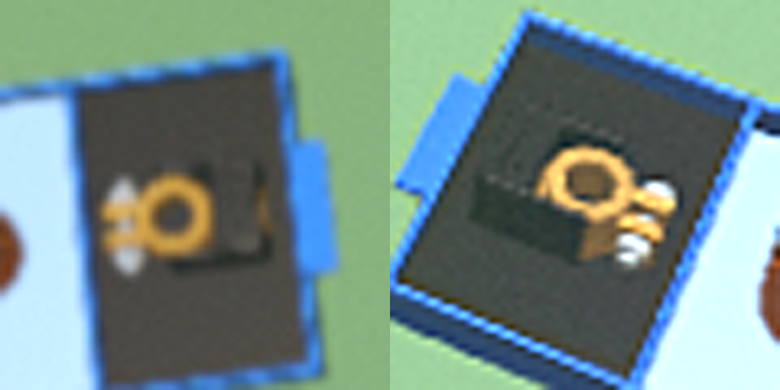

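The crops show the jar and tub flat in the grey tray, the jar about 2 mm off centre. The black clamp lies flat, clear of both walls, from about (105,225) to (270,225). Handing in.

```bash
python3 -c "
from bench import ctrl
print(ctrl.get_state()['clock'],ctrl.get_state()['contact_force']); ctrl.close_job()"
```

```text
35.8833 [0.13597864 0.11937676 0.31215203]
the job is handed in; nothing more can be done
```

I put all five parts in their bays, parked the arm clear of everything and handed the job in at about 36 s of the 109 s allowed. For the black clamp I took the one farthest from the base (691 mm), and I used the larger grey tray.

**Placement:** In the last pictures every part is upright and flat in its bay. The brush, red clamp and tub measured within about 2 mm of their bay centres in the top view. The jar was also about 2 mm off, from its lid position read by eye in the crop.

**Left in place:** No pixels changed at the brass clamp or the blue-lidded jar between the first and last pictures, in either the top or scene view.

**Checks that disagreed or failed:**
- **Automatic position check:** this failed in the top view for the black clamp (9.5 mm off) and the jar (about 18 mm off). It could only see the clamp's brass part and the jar's shadow against pads of the same colour.
- **Scene view:** the tub and jar merged into one blob there, so those two figures were no use.
- **Black clamp and jar:** I confirmed both by eye in close crops instead. I have no measured position for the black clamp's own centre.

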